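# Stand the slumped cruet up in its ring seat

## Task

On the wooden oil-and-vinegar stand, one of the two round-bottomed white cruets has slumped over in its ring seat. Nudge it back up with the fingers until it stands upright in its seat like the other one, then move clear of it. It is china: push softly, do not grip it hard or lift it out of its seat, and leave the other cruet and the salt shaker as they are.

Things in the scene. Friction and masses are not known exactly. Their poses are not given: they have to be found in the camera images.
- cruet_stand: Light wooden slab on four feet, 100 x 290 mm, top 16 mm above the worktop, with two white glazed ring seats; it does not move. Origin: centre of the underside, on the worktop; y runs along the length, z up.
- left_seat (a point): Centre of the mouth of the ring seat at +y of the stand, 38 mm above the worktop. Ring: 60 mm outside and 50 mm inside diameter at the rim. The two seats are 150 mm apart, centre to centre.
- right_seat (a point): Centre of the mouth of the ring seat at -y of the stand; as left_seat.
- slumped_cruet: White china cruet, 0.2 kg, its round belly in either seat, at first leaning some 32 degrees to any side. Origin: centre of the belly, 21.5 mm above the seat's rim (59.5 mm above the worktop) at any lean. z: along the neck to the stopper; vertical when upright. It turns in the seat like a ball in a ring when the neck is pushed sideways (a few N), and stays at whatever lean it is left.
- standing_cruet: The same cruet, upright in the other seat; same origin and axes. Shape of both: belly a ball of radius 32 mm about the origin; neck 22 mm in diameter from 33 to 66 mm above the origin; bead-shaped lip 29 mm in diameter, its middle 76 mm above the origin; cork stopper on top, its end 95 mm above the origin. Not to be disturbed.
- salt_shaker: Glass salt shaker with a grey cap, 44 mm in diameter, 90 mm high, standing loose on the worktop, 0.11 to 0.13 m beyond the stand's middle line on the far side from the robot. Origin: centre of its underside. Not to be disturbed.
There are look-alikes about, which are no part of the job. Leave any green look-alike of the slumped_cruet alone.

How it is judged:
At the end, for the whole second after the job is handed in: The slumped cruet rests in its seat, centred within 6 mm and at its seated height, upright within 0.12 rad (7 degrees), at rest; the other cruet still stands upright (0.12 rad) where it was (8 mm), and the salt shaker stands within 20 mm of where it was (angle between each of slumped_cruet, standing_cruet's own z axis and vertical below 0.12 rad and ((horizontal distance between slumped_cruet and left_seat below 0.006 m and z of slumped_cruet in the frame of left_seat between 0.017 and 0.026 m) or (horizontal distance between slumped_cruet and right_seat below 0.006 m and z of slumped_cruet in the frame of right_seat between 0.017 and 0.026 m)) and linear speed of slumped_cruet below 0.02 m/s and angular speed of slumped_cruet below 0.1 rad/s and distance of standing_cruet from where it was at the start of the episode below 0.008 m and angle between salt_shaker's own z axis and vertical below 0.2 rad and distance of salt_shaker from where it was at the start of the episode below 0.02 m); the robot touches nothing.
It fails at once if the slumped cruet is pressed by the fingers with over 20 N (contact force between the fingers and slumped_cruet above 20 N).
It fails at once if the slumped cruet is lifted over 12 mm out of its seat (z of slumped_cruet in the frame of left_seat above 0.0335 m).
It fails at once if the other cruet is tipped by over 0.12 rad or shifted by over 8 mm (angle between standing_cruet's own z axis and vertical above 0.12 rad or distance of standing_cruet from where it was at the start of the episode above 0.008 m).
It fails at once if the salt shaker is tipped by over 0.3 rad or shifted by over 20 mm (angle between salt_shaker's own z axis and vertical above 0.3 rad or distance of salt_shaker from where it was at the start of the episode above 0.02 m).
It also fails if it takes over 40 s, if anything falls off the work surface, if the arm or the gripper's body presses on something with over 40 N, if the wrist force passes 120 N, or if a joint passes its speed limit or range.

## Robot

A 7-joint arm with a two-finger parallel gripper is mounted at the origin on a cart in front of the work surface, level with it; the furniture and walls round the work are solid. World frame = base frame: x ahead of the robot, y to its left, z up, the work surface at z = 0. Lengths are in m, angles in rad, forces in N, time in s.
With the tool pointing down it reaches from about 0.425 to 0.825 m from the base axis. Payload 3.6 kg.
Tool frame: the origin (TCP) lies on the mounting face of the last link; the fingertips stand 186 mm ahead of it and the grasp point (between the pads) lies 167 mm ahead of it; z points along the fingers, x is the direction in which the jaws open and shut, and the axes are right-handed (so a half turn about z gives the same grasp; the last joint's range is limited). The gripper opens to 93 mm and grips with 3 to 60 N. Pads are 15 mm wide; open, the fingers measure 128 mm over their backs; the gripper's body (75 mm by 188 mm) begins 65 mm behind the grasp point.
Start: joints at [-1.351, 0.615, -0.013, 1.423, 0.008, 1.103, -0.04], TCP at [0.159, 0.63, 0.405] pointing down, gripper open.
Joint ranges: [-3.12, 3.12], [-0.3, 2.06], [-1.34, 1.32], [0.26, 2.42], [-1.36, 4.5], [0.01, 1.98], [-2.84, 2.84]. Speed limits (rad/s): [2.79, 2.79, 3.14, 3.14, 3.14, 3.14, 3.14].

## Interface

Orientations are given as a unit quaternion [w, x, y, z].
In Python, from plant import sense, optics, env, spotter gives the robot as it stands. The module is installed in compiled form; this text tells all that it offers.
- The arm moves only by the tool arm_command, never from a script. Its argument "deltas" is a list of rows, each an object of numbers: "dx", "dy", "dz": the shift along the tool's x, y, z each as a share of 0.05 m, from -1 to 1; "ax", "ay", "az": the turn, a rotation vector about the tool's x, y, z each as a share of 90 degrees, from -1 to 1; "jaw": the closure in counts, from 0 (fully open) to 255 (shut). A call has 1 to 12 rows; each row shifts and turns the commanded pose from where the row before left it, along the tool's axes as they then stand; what a row does not reach is not made up. A row lasts 1/10 s, in which the tool goes at most 50 mm and 8.59 degrees, less where a joint would pass 70% of its speed; a pose out of reach is approached as far as the arm can. A call with a number of a shift or a turn outside -1 to 1 is refused whole. A call with a gripper value outside its range is refused whole. The fingers move at their own pace and stop on an object; "force" is the grip in N (left out, the last holds). Time passes only in rows, so rows that do not move let the fingers close. It gives the time, the measured TCP pose, the force and the opening at its end, in the units of the state.
- sense(): the state, without advancing time (a new reading comes with each control period).
- optics.camera(name): name is "scene" or "top" or "wrist"; returns (picture, depth): 384x512x3 uint8, red, green, blue; 384x512 float32, m along the optical axis (not along the pixel's ray), 0 where there is no reading.
- optics.camera_info(name): a dict with "mtx" (3x3 intrinsics, pixels), "k1" (the pictures are not rectified: a ray, as slopes to the right and down, at radius r is drawn at 1 + k1 r^2 times it, then the intrinsics apply), "rvec" (rotation vector, rad) and "tvec" (3), from world to camera coordinates, as OpenCV has them. Camera axes: x right, y down, z forward; pixel columns grow to the right and rows downward; lengths in m; the calibration is good to about 2 mm. A picture is of the moment at which its call begins: read the wrist's pose just before it. camera_info takes no time and is no camera call; for the wrist camera it gives the pose at the moment of the call.
- env.job_done(): hands the job in, once; it reports no verdict.
Trained networks look in the newest picture that a camera, given by its name, has taken for a name from the list of things; names that differ only in an ending like _2 or _b are one class to them, and where a whole thing is asked for, a point or a joint stands for the part that bears it (a point fixed in the world has none). Each returns a list of dicts, best first, with "score" (0 to 1); they miss things now and then, are a little off and sometimes report something else, mostly with a low value. They report only what shows in the picture. A call takes as long as a camera call. They do not tell look-alikes from the thing itself.
- spotter.spot_in(label, camera): "uv" ([column, row] in pixels, amid what is visible of it).
- spotter.silhouettes(label, camera): "region" (384x512 bool, what is visible of it) and "uv" ([column, row] in pixels, amid what is visible of it).
The state is a dict: "t": time; "q": joint angles; "joint_velocities": joint speeds; "joint_efforts": joint torques, N m; "position": TCP position; "tcp_rot": TCP orientation; "force": force on the tool from outside, world axes, zero at the start; "ft_torque": the same for the moment, N m; "finger_gap": finger opening in m.
Only numpy, scipy, OpenCV 4.12 (cv2) and the standard library are available. Lean on these libraries where they do the work, as an engineer would, in place of code of your own. Each camera call takes 0.05 s, during which the arm holds its last target.

## Working session

There is one attempt and no reset: what is moved stays moved. The work goes in short steps, Python scripts to look and compute and a tool call to move; the robot and the scene stay as the last step left them, time stands still between calls to the robot, and variables do not carry over. Pictures are saved under pics/ and viewed, and the job is handed in when it is done.

Besides the shell and the picture viewer there is one more tool, called after "Emit:" as name(argument=value, ...), one argument or row to a line, values as JSON. arm_command: Moves the arm, as the interface text tells. Its arguments: {"type":"object","properties":{"deltas":{"type":"array","items":{"type":"object","properties":{"dx":{"type":"number"},"dy":{"type":"number"},"dz":{"type":"number"},"ax":{"type":"number"},"ay":{"type":"number"},"az":{"type":"number"},"jaw":{"type":"number"}}}},"force":{"type":"number"}},"required":["deltas"]}

```bash
mkdir -p pics; cat > h.py <<'E'
import numpy as np, cv2
from plant import sense, optics, env, spotter
def snap(c,fn=None):
    p,d=optics.camera(c)
    if fn: cv2.imwrite('pics/'+fn,p[:,:,::-1])
    return p,d
def world(c,info,d,mask=None):
    K=np.array(info['mtx'],float);k1=info['k1'];R=cv2.Rodrigues(np.array(info['rvec'],float))[0];t=np.array(info['tvec'],float).ravel()
    v,u=np.nonzero((d>0)&(mask if mask is not None else True))
    pts=np.stack([u,v],1).astype(float)[:,None]
    n=cv2.undistortPoints(pts,K,np.array([k1,0,0,0.]))[:,0]
    z=d[v,u]
    return (np.c_[n*z[:,None],z]-t)@R,u,v
E
python3 - <<'E'
from h import *
s=sense();print(s)
for c in('scene','top','wrist'):
    p,d=snap(c,c+'0.png')
    i=optics.camera_info(c);print(c,i)
    for l in('slumped_cruet','cruet_stand','salt_shaker'):
        r=spotter.silhouettes(l,c)
        for o in r:
            P,u,v=world(c,i,d,o['region'])
            print(l,round(o['score'],2),np.round(o['uv']),len(P),np.round(np.median(P,0),3) if len(P) else '')
E
```

```text
{'t': 0.0, 'q': array([-1.35053601,  0.61591942, -0.01262776,  1.42488005,  0.00808992,
        1.10339488, -0.04038134]), 'joint_velocities': array([ 0.00210972,  0.00074953,  0.00079241,  0.00066442,  0.00142096,
       -0.0027084 , -0.0001003 ]), 'joint_efforts': array([-6.81867891e-05, -4.58922458e+01,  2.09242841e-01, -1.65743655e+01,
       -6.10402669e-02,  2.02999846e-02,  2.24183714e-04]), 'position': array([0.15867382, 0.63001408, 0.40358665]), 'tcp_rot': array([ 0.00079259,  0.78872511,  0.61474473, -0.00099993]), 'force': array([ 0.0221112 , -0.24007016,  0.11549199]), 'ft_torque': array([ 0.04849357,  0.0262303 , -0.03083323]), 'finger_gap': 0.09290285626502674}
scene {'mtx': array([[378.53628818,   0.        , 244.28338969],
       [  0.        , 378.53628818, 185.66045844],
       [  0.        ,   0.        ,   1.        ]]), 'k1': -0.05924654944635136, 'rvec': array([ 2.44223446, -0.82277258,  0.23206043]), 'tvec': array([-0.47342932,  0.27010442,  0.98954088])}
slumped_cruet 0.77 [196. 163.] 481 [0.468 0.07  0.086]
slumped_cruet 0.72 [364. 214.] 537 [ 0.75  -0.341  0
[... 486 characters left out ...]
vec': array([-0.09502433,  0.54911235,  1.11140187])}
slumped_cruet 0.97 [155. 241.] 424 [0.372 0.203 0.061]
slumped_cruet 0.84 [332. 126.] 393 [ 0.753 -0.333  0.058]
slumped_cruet 0.68 [194. 212.] 410 [0.475 0.074 0.086]
slumped_cruet 0.56 [259. 255.] 386 [ 0.34  -0.122  0.059]
cruet_stand 0.9 [225. 206.] 1888 [ 0.487 -0.006  0.015]
salt_shaker 0.54 [234. 164.] 184 [ 0.616 -0.029  0.077]
wrist {'mtx': array([[321.8805833 ,   0.        , 257.2668369 ],
       [  0.        , 321.8805833 , 188.98607507],
       [  0.        ,   0.        ,   1.        ]]), 'k1': -0.08476987950909223, 'rvec': array([-2.31693136, -1.80620768, -0.22516284]), 'tvec': array([-0.64996856, -0.02910091,  0.38837288])}
```

```bash
python3 -c "
import cv2
a=cv2.imread('pics/scene0.png');b=cv2.imread('pics/top0.png')
cv2.imwrite('pics/s1.png',cv2.resize(a[110:300,90:400],None,fx=2.5,fy=2.5,interpolation=2))
cv2.imwrite('pics/t1.png',cv2.resize(b[100:290,110:380],None,fx=2.9,fy=2.9,interpolation=2))"
```

```text
(no output)
```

View pics/s1.png

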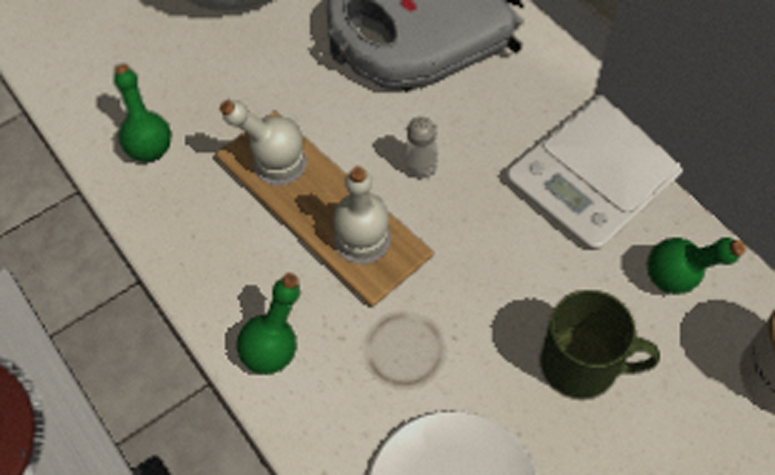

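View pics/t1.png

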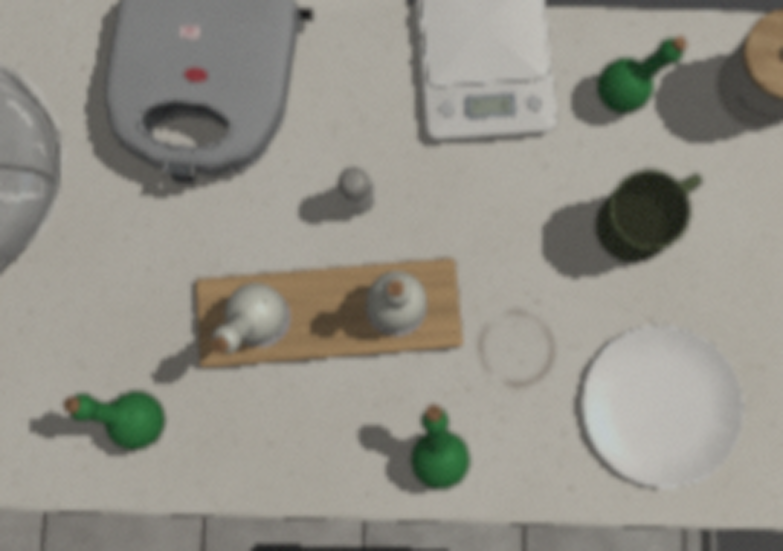

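View pics/scene0.png

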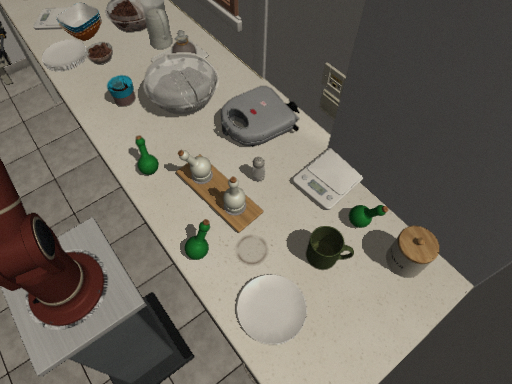

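```bash
cat > fit.py <<'E'
from h import *
from scipy.optimize import least_squares
def clouds(c,fn=None):
    i=optics.camera_info(c); p,d=snap(c,fn); 
    P,u,v=world(c,i,d); col=p[v,u].astype(float); return P,col
def sdf(P,o,a,cork=True):
    q=P-o; h=q@a; r=np.sqrt(np.maximum((q**2).sum(1)-h**2,1e-12))
    ball=np.hypot(h,r)-.032
    neck=np.maximum(r-.011,np.maximum(.02-h,h-.07))
    lip=np.hypot(h-.076,r)-.0145
    ck=np.maximum(r-.008,np.maximum(.08-h,h-.095))
    return np.minimum.reduce([ball,neck,lip,ck])
def fit(P,o0,a0,n=3):
    a0=np.array(a0,float)
    def mk(x):
        a=np.array([x[3],x[4],np.sqrt(max(1e-4,1-x[3]**2-x[4]**2))]); return x[:3],a
    x=np.r_[o0,a0[:2]]
    for k in range(n):
        o,a=mk(x); m=np.abs(sdf(P,o,a))<(.02 if k==0 else .01 if k==1 else .007)
        m&=P[:,2]>.045
        f=least_squares(lambda x:sdf(P[m],*mk(x)),x,loss='soft_l1',f_scale=.002); x=f.x
    o,a=mk(x); return o,a,m.sum(),np.sqrt(np.mean(sdf(P[m],o,a)**2))
E
python3 - <<'E'
from fit import *
A=[]
for c in('scene','top'):
    P,col=clouds(c)
    A.append(P)
    for nm,o0,a0 in(('sl',(.485,.065,.06),(-.33,.4)),('st',(.485,-.08,.06),(0,0))):
        m=np.linalg.norm(P-np.r_[o0],axis=1)<.14
        o,a,n,e=fit(P[m],o0,a0); print(c,nm,o.round(4),a.round(3),n,round(e,4), 'tilt',np.degrees(np.arccos(a[2])).round(1),'az',np.degrees(np.arctan2(a[1],a[0])).round(1))
from scipy.spatial.transform import Rotation as Ro
s=sense();w,x,y,z=s['tcp_rot'];print(Ro.from_quat([x,y,z,w]).as_matrix().round(3))
E
```

```text
scene sl [0.4846 0.0739 0.0593] [-0.463  0.242  0.853] 489 0.0014 tilt 31.5 az 152.4
scene st [ 0.5012 -0.0755  0.0592] [-0.003 -0.001  1.   ] 488 0.0013 tilt 0.2 az -158.3
top sl [0.4833 0.0732 0.0588] [-0.462  0.235  0.855] 412 0.0015 tilt 31.2 az 153.1
top st [ 0.5002 -0.0761  0.0584] [-0.004 -0.     1.   ] 331 0.0014 tilt 0.2 az -176.1
[[ 0.244  0.97  -0.   ]
 [ 0.97  -0.244  0.   ]
 [ 0.    -0.    -1.   ]]
```

Emit:
arm_command(
  deltas=[
    {"dx":-0.6,"dy":0.7,"jaw":0},
    {"dx":-0.6,"dy":0.7},
    {"dx":-0.6,"dy":0.7},
    {"dx":-0.6,"dy":0.7},
    {"dx":-0.6,"dy":0.7},
    {"dx":-0.6,"dy":0.7},
    {"dx":-0.6,"dy":0.7},
    {"dx":-0.6,"dy":0.7},
    {"dx":-0.6,"dy":0.4},
    {"dx":-0.6,"dy":0.4},
    {"dx":-0.6,"dy":0.4},
    {"dx":-0.6,"dy":0.4},
  ],
  force=3,
)

```text
$.deltas[0]: bad value
```

Emit:
arm_command(
  deltas=[
    {"az":0.09},
    {"az":0.09},
    {"az":0.09},
    {"az":0.09},
    {"az":0.09},
    {"az":0.09},
    {"az":0.09},
    {"az":0.09},
    {"az":0.09},
    {"az":0.09},
    {"az":0.09},
    {"az":0.09},
  ],
)

```text
$.deltas[0]: bad value
```

```bash
cat > st.py <<'E'
from h import *
from scipy.spatial.transform import Rotation as Ro
s=sense();w,x,y,z=s['tcp_rot'];R=Ro.from_quat([x,y,z,w]).as_matrix()
print(s['t'],s['position'].round(4),s['q'].round(2),s['force'].round(2),s['finger_gap']);print(R.round(3))
print('xaz',np.degrees(np.arctan2(R[1,0],R[0,0])))
for nm,t in (('lip',(.449,.0915)),('seat',(.484,.0735))):
    d=np.r_[t,s['position'][2]]-s['position']; print(nm,(R.T@d*1000).round(1))
E
python3 st.py
```

```text
0.7 [0.1588 0.6303 0.4048] [-1.35  0.61 -0.01  1.42  0.01  1.1  -0.04] [-0.06 -0.99 -0.06] 0.09293279794849973
[[ 0.244  0.97  -0.   ]
 [ 0.97  -0.244  0.   ]
 [ 0.    -0.    -1.   ]]
xaz 75.86068672245526
lip [-451.6  413.    -0. ]
seat [-460.5  451.4   -0. ]
```

Emit:
arm_command(
  deltas=[
    {"dx":-0.6,"dy":0.7,"dz":0,"ax":0,"ay":0,"az":0,"jaw":0},
    {"dx":-0.6,"dy":0.7,"dz":0,"ax":0,"ay":0,"az":0,"jaw":0},
    {"dx":-0.6,"dy":0.7,"dz":0,"ax":0,"ay":0,"az":0,"jaw":0},
    {"dx":-0.6,"dy":0.7,"dz":0,"ax":0,"ay":0,"az":0,"jaw":0},
    {"dx":-0.6,"dy":0.7,"dz":0,"ax":0,"ay":0,"az":0,"jaw":0},
    {"dx":-0.6,"dy":0.7,"dz":0,"ax":0,"ay":0,"az":0,"jaw":0},
    {"dx":-0.6,"dy":0.7,"dz":0,"ax":0,"ay":0,"az":0,"jaw":0},
    {"dx":-0.6,"dy":0.7,"dz":0,"ax":0,"ay":0,"az":0,"jaw":0},
    {"dx":-0.6,"dy":0.4,"dz":0,"ax":0,"ay":0,"az":0,"jaw":0},
    {"dx":-0.6,"dy":0.4,"dz":0,"ax":0,"ay":0,"az":0,"jaw":0},
    {"dx":-0.6,"dy":0.4,"dz":0,"ax":0,"ay":0,"az":0,"jaw":0},
    {"dx":-0.6,"dy":0.4,"dz":0,"ax":0,"ay":0,"az":0,"jaw":0},
  ],
  force=3,
)

```text
t: 1.9
position: [0.4203, 0.1918, 0.4051]
tcp_rot: [0.0, 0.789, 0.615, 0.0]
force: [0.8, 0.0, -0.5]
finger_gap: 0.0928
```

Emit:
arm_command(
  deltas=[
    {"dx":0,"dy":0,"dz":0,"ax":0,"ay":0,"az":0.09,"jaw":0},
    {"dx":0,"dy":0,"dz":0,"ax":0,"ay":0,"az":0.09,"jaw":0},
    {"dx":0,"dy":0,"dz":0,"ax":0,"ay":0,"az":0.09,"jaw":0},
    {"dx":0,"dy":0,"dz":0,"ax":0,"ay":0,"az":0.09,"jaw":0},
    {"dx":0,"dy":0,"dz":0,"ax":0,"ay":0,"az":0.09,"jaw":0},
    {"dx":0,"dy":0,"dz":0,"ax":0,"ay":0,"az":0.09,"jaw":0},
    {"dx":0,"dy":0,"dz":0,"ax":0,"ay":0,"az":0.09,"jaw":0},
    {"dx":0,"dy":0,"dz":0,"ax":0,"ay":0,"az":0.09,"jaw":0},
    {"dx":0,"dy":0,"dz":0,"ax":0,"ay":0,"az":0.09,"jaw":0},
    {"dx":0,"dy":0,"dz":0,"ax":0,"ay":0,"az":0.09,"jaw":0},
    {"dx":0,"dy":0,"dz":0,"ax":0,"ay":0,"az":0.09,"jaw":0},
    {"dx":0,"dy":0,"dz":0,"ax":0,"ay":0,"az":0.09,"jaw":0},
  ],
)

```text
t: 3.1
position: [0.4199, 0.1933, 0.405]
tcp_rot: [-0.0, 0.982, -0.188, 0.0]
force: [-0.1, 0.5, 0.2]
finger_gap: 0.0926
```

```bash
python3 st.py
```

```text
3.1 [0.4199 0.1933 0.405 ] [-0.83  0.35  0.47  1.95 -0.21  0.88 -0.63] [-0.07  0.5   0.17] 0.09261789667755636
[[ 0.929 -0.369  0.   ]
 [-0.369 -0.929  0.   ]
 [ 0.    -0.001 -1.   ]]
xaz -21.658600955733704
lip [64.6 83.9 -0. ]
seat [103.8  87.7  -0. ]
```

Emit:
arm_command(
  deltas=[
    {"dx":0.28,"dy":0.42,"dz":0,"ax":0,"ay":0,"az":0,"jaw":0},
    {"dx":0.28,"dy":0.42,"dz":0,"ax":0,"ay":0,"az":0,"jaw":0},
    {"dx":0.28,"dy":0.42,"dz":0,"ax":0,"ay":0,"az":0,"jaw":0},
    {"dx":0.28,"dy":0.42,"dz":0,"ax":0,"ay":0,"az":0,"jaw":0},
    {"dx":0,"dy":0,"dz":0.4,"ax":0,"ay":0,"az":0.065,"jaw":0},
    {"dx":0,"dy":0,"dz":0.4,"ax":0,"ay":0,"az":0,"jaw":0},
    {"dx":0,"dy":0,"dz":0,"ax":0,"ay":0,"az":0,"jaw":0},
    {"dx":0,"dy":0,"dz":0,"ax":0,"ay":0,"az":0,"jaw":0},
  ],
)

```text
t: 3.9
position: [0.4417, 0.0948, 0.3651]
tcp_rot: [0.0, 0.972, -0.235, -0.0]
force: [0.2, 0.6, -0.5]
finger_gap: 0.0931
```

```bash
python3 st.py; python3 -c "
from h import *
snap('wrist','w2.png')
snap('scene','s2.png')
i=optics.camera_info('wrist');"
```

```text
3.9 [0.4417 0.0948 0.3651] [-0.62  0.4   0.49  2.03 -0.27  0.77 -0.44] [ 0.23  0.57 -0.46] 0.09307603634606462
[[ 0.89  -0.457 -0.   ]
 [-0.457 -0.89  -0.   ]
 [ 0.     0.    -1.   ]]
xaz -27.165903998491466
lip [ 8.  -0.4 -0. ]
seat [47.3 -0.4 -0. ]
```

View pics/w2.png

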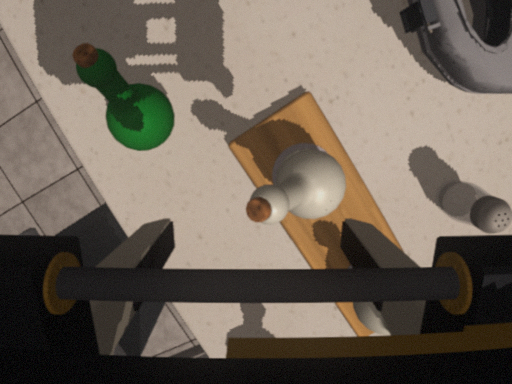

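View pics/s2.png

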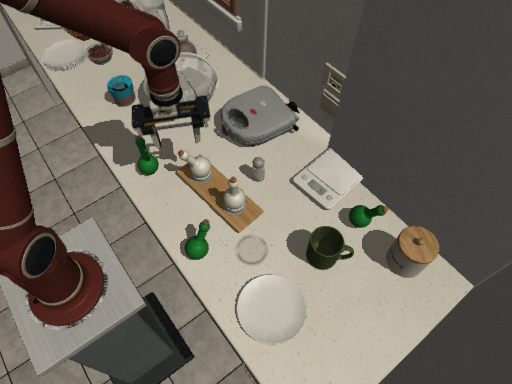

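```bash
python3 - <<'E'
from fit import *
P,col=clouds('wrist')
o0=(.484,.0735,.059);m=np.linalg.norm(P-np.r_[o0],axis=1)<.11
o,a,n,e=fit(P[m],o0,(-.46,.24)); print(o.round(4),a.round(3),n,e)
E
```

```text
[0.4847 0.073  0.0577] [-0.455  0.246  0.856] 4896 0.000541860113277057
```

Emit:
arm_command(
  deltas=[
    {"dx":0,"dy":0,"dz":0.32,"ax":0,"ay":0,"az":0,"jaw":0},
    {"dx":0,"dy":0,"dz":0.32,"ax":0,"ay":0,"az":0,"jaw":0},
    {"dx":0,"dy":0,"dz":0.32,"ax":0,"ay":0,"az":0,"jaw":0},
    {"dx":0,"dy":0,"dz":0.32,"ax":0,"ay":0,"az":0,"jaw":0},
    {"dx":0,"dy":0,"dz":0,"ax":0,"ay":0,"az":0,"jaw":0},
    {"dx":0,"dy":0,"dz":0,"ax":0,"ay":0,"az":0,"jaw":0},
  ],
)

```text
t: 4.65
position: [0.4419, 0.0947, 0.3014]
tcp_rot: [-0.0, 0.972, -0.235, 0.0]
force: [-0.4, -0.9, 0.2]
finger_gap: 0.093
```

```bash
python3 st.py; python3 -c "
from h import *
snap('wrist','w3.png')"
```

```text
4.65 [0.4419 0.0947 0.3014] [-0.56  0.5   0.42  2.11 -0.36  0.6  -0.36] [-0.44 -0.9   0.21] 0.0930012210590444
[[ 0.89  -0.457  0.001]
 [-0.457 -0.89   0.   ]
 [ 0.001 -0.001 -1.   ]]
xaz -27.17881610784096
lip [ 7.8 -0.4  0. ]
seat [47.2 -0.4  0. ]
```

View pics/w3.png

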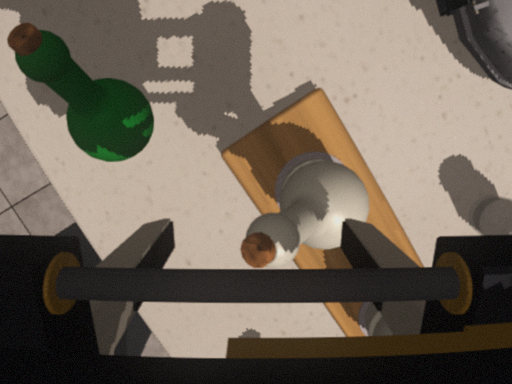

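Emit:
arm_command(
  deltas=[
    {"dx":0,"dy":0,"dz":0,"ax":0,"ay":0,"az":0,"jaw":45},
    {"dx":0,"dy":0,"dz":0,"ax":0,"ay":0,"az":0,"jaw":85},
    {"dx":0,"dy":0,"dz":0,"ax":0,"ay":0,"az":0,"jaw":85},
    {"dx":0.1,"dy":0,"dz":0,"ax":0,"ay":0,"az":0,"jaw":85},
    {"dx":0.1,"dy":0,"dz":0,"ax":0,"ay":0,"az":0,"jaw":85},
    {"dx":0.1,"dy":0,"dz":0,"ax":0,"ay":0,"az":0,"jaw":85},
    {"dx":0.1,"dy":0,"dz":0,"ax":0,"ay":0,"az":0,"jaw":85},
    {"dx":0.1,"dy":0,"dz":0,"ax":0,"ay":0,"az":0,"jaw":85},
    {"dx":0.06,"dy":0,"dz":0,"ax":0,"ay":0,"az":0,"jaw":85},
  ],
)

```text
t: 5.6
position: [0.4668, 0.0815, 0.3007]
tcp_rot: [0.0, 0.972, -0.235, -0.0]
force: [-0.1, 0.1, -0.4]
finger_gap: 0.0615
```

```bash
python3 st.py
```

```text
5.6 [0.4668 0.0815 0.3007] [-0.51  0.53  0.42  2.05 -0.35  0.63 -0.32] [-0.14  0.07 -0.4 ] 0.06148860069763462
[[ 0.889 -0.457 -0.   ]
 [-0.457 -0.889 -0.   ]
 [-0.     0.    -1.   ]]
xaz -27.21191745721141
lip [-20.4  -0.7   0. ]
seat [18.9 -0.7 -0. ]
```

Emit:
arm_command(
  deltas=[
    {"dx":0.04,"dy":0,"dz":0,"ax":0,"ay":0,"az":0,"jaw":85},
    {"dx":0.04,"dy":0,"dz":0,"ax":0,"ay":0,"az":0,"jaw":85},
    {"dx":0.04,"dy":0,"dz":0,"ax":0,"ay":0,"az":0,"jaw":85},
    {"dx":0.04,"dy":0,"dz":0,"ax":0,"ay":0,"az":0,"jaw":85},
    {"dx":0.04,"dy":0,"dz":0,"ax":0,"ay":0,"az":0,"jaw":85},
  ],
)

```text
t: 6.1
position: [0.4754, 0.0773, 0.3008]
tcp_rot: [0.0, 0.972, -0.235, -0.0]
force: [-0.2, 0.0, 0.4]
finger_gap: 0.0621
```

```bash
python3 st.py; python3 - <<'E'
from fit import *
P,col=clouds('wrist','w4.png')
o0=(.484,.0735,.059);m=np.linalg.norm(P-np.r_[o0],axis=1)<.11
o,a,n,e=fit(P[m],o0,(-.36,.2)); print(o.round(4),a.round(3),n,e)
E
```

```text
6.1 [0.4754 0.0773 0.3008] [-0.49  0.54  0.42  2.03 -0.35  0.65 -0.31] [-0.2   0.01  0.42] 0.06208291782631077
[[ 0.89  -0.457 -0.   ]
 [-0.457 -0.89  -0.   ]
 [-0.     0.    -1.   ]]
xaz -27.17767046224943
lip [-30.   -0.6   0. ]
seat [ 9.3 -0.6 -0. ]
[0.4848 0.073  0.0583] [-0.31   0.177  0.934] 9169 0.001285420832239771
```

View pics/w4.png

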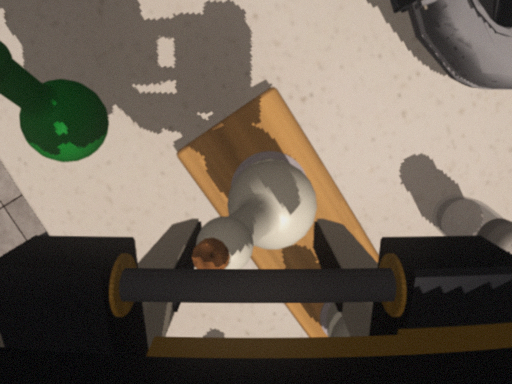

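Emit:
arm_command(
  deltas=[
    {"dx":0.04,"dy":0,"dz":0,"ax":0,"ay":0,"az":0,"jaw":85},
    {"dx":0.04,"dy":0,"dz":0,"ax":0,"ay":0,"az":0,"jaw":85},
    {"dx":0.04,"dy":0,"dz":0,"ax":0,"ay":0,"az":0,"jaw":85},
    {"dx":0.04,"dy":0,"dz":0,"ax":0,"ay":0,"az":0,"jaw":85},
    {"dx":0.04,"dy":0,"dz":0,"ax":0,"ay":0,"az":0,"jaw":85},
    {"dx":0.04,"dy":0,"dz":0,"ax":0,"ay":0,"az":0,"jaw":85},
    {"dx":0.04,"dy":0,"dz":0,"ax":0,"ay":0,"az":0,"jaw":85},
    {"dx":0.04,"dy":0,"dz":0,"ax":0,"ay":0,"az":0,"jaw":85},
    {"dx":0.04,"dy":0,"dz":0,"ax":0,"ay":0,"az":0,"jaw":85},
    {"dx":0.04,"dy":0,"dz":0,"ax":0,"ay":0,"az":0,"jaw":85},
    {"dx":0,"dy":0,"dz":0,"ax":0,"ay":0,"az":0,"jaw":85},
  ],
)

```text
t: 7.25
position: [0.4934, 0.0679, 0.3008]
tcp_rot: [0.0, 0.972, -0.235, 0.0]
force: [-0.4, -0.5, 0.2]
finger_gap: 0.062
```

```bash
python3 st.py; python3 - <<'E'
from fit import *
P,col=clouds('wrist','w5.png')
o0=(.484,.0735,.059);m=np.linalg.norm(P-np.r_[o0],axis=1)<.11
o,a,n,e=fit(P[m],o0,(-.1,.05)); print(o.round(4),a.round(3),n,e)
E
```

```text
7.25 [0.4934 0.0679 0.3008] [-0.46  0.56  0.42  1.99 -0.35  0.67 -0.3 ] [-0.43 -0.49  0.22] 0.06201893434469386
[[ 0.889 -0.457  0.   ]
 [-0.457 -0.889 -0.   ]
 [ 0.     0.    -1.   ]]
xaz -27.208015488951233
lip [-50.3  -0.7  -0. ]
seat [-10.9  -0.7  -0. ]
[0.485  0.0729 0.0583] [-0.082  0.064  0.995] 8497 0.0016303553799918518
```

View pics/w5.png

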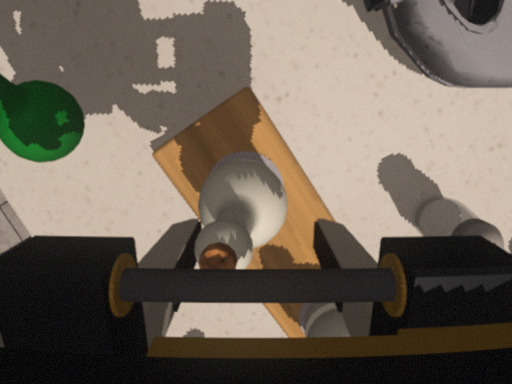

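Emit:
arm_command(
  deltas=[
    {"dx":0.04,"dy":0,"dz":0,"ax":0,"ay":0,"az":0,"jaw":85},
    {"dx":0.04,"dy":0,"dz":0,"ax":0,"ay":0,"az":0,"jaw":85},
    {"dx":0.04,"dy":0,"dz":0,"ax":0,"ay":0,"az":0,"jaw":85},
    {"dx":0,"dy":0,"dz":0,"ax":0,"ay":0,"az":0,"jaw":85},
  ],
)

```text
t: 7.7
position: [0.4988, 0.0652, 0.3008]
tcp_rot: [0.0, 0.972, -0.235, 0.0]
force: [-0.5, 0.5, -0.1]
finger_gap: 0.0622
```

```bash
python3 st.py; python3 - <<'E'
from fit import *
for c in ('wrist','scene','top'):
    P,col=clouds(c,c+'6.png')
    # keep light/cork colours only, fingers are dark
    o0=(.4845,.073,.059);m=(np.linalg.norm(P-np.r_[o0],axis=1)<.11)
    o,a,n,e=fit(P[m],o0,(-.02,.02)); print(c,o.round(4),a.round(3),n,e)
E
python3 -c "
import cv2
a=cv2.imread('pics/scene6.png')
cv2.imwrite('pics/s6.png',cv2.resize(a[90:270,110:310],None,fx=3.3,fy=3.3,interpolation=2))"
```

```text
7.7 [0.4988 0.0652 0.3008] [-0.45  0.56  0.42  1.97 -0.35  0.68 -0.29] [-0.54  0.55 -0.13] 0.06220716442114833
[[ 0.889 -0.457  0.   ]
 [-0.457 -0.889 -0.   ]
 [ 0.001 -0.    -1.   ]]
xaz -27.202857143667263
lip [-56.3  -0.6  -0. ]
seat [-16.9  -0.6  -0. ]
wrist [0.485  0.0728 0.0583] [-0.014  0.029  0.999] 8304 0.0017448986014079214
scene [0.4849 0.0739 0.0593] [-0.023  0.005  1.   ] 475 0.001852138587312287
top [0.4835 0.0731 0.0582] [-0.018 -0.002  1.   ] 126 0.0013982999352421307
```

View pics/s6.png

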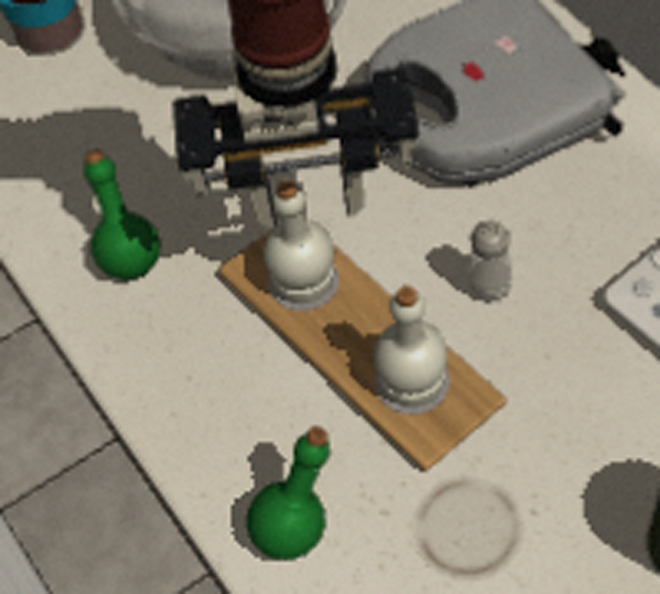

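Emit:
arm_command(
  deltas=[
    {"dx":-0.04,"dy":0,"dz":0,"ax":0,"ay":0,"az":0,"jaw":85},
    {"dx":-0.1,"dy":0,"dz":0,"ax":0,"ay":0,"az":0,"jaw":85},
    {"dx":-0.1,"dy":0,"dz":0,"ax":0,"ay":0,"az":0,"jaw":85},
    {"dx":-0.08,"dy":0,"dz":0,"ax":0,"ay":0,"az":0,"jaw":50},
    {"dx":0,"dy":0,"dz":0,"ax":0,"ay":0,"az":0,"jaw":50},
    {"dx":0,"dy":0,"dz":-0.3,"ax":0,"ay":0,"az":0,"jaw":50},
    {"dx":0,"dy":0,"dz":-0.5,"ax":0,"ay":0,"az":0,"jaw":50},
    {"dx":0,"dy":0,"dz":-0.5,"ax":0,"ay":0,"az":0,"jaw":50},
    {"dx":0,"dy":0,"dz":-0.5,"ax":0,"ay":0,"az":0,"jaw":50},
    {"dx":0,"dy":0,"dz":-0.3,"ax":0,"ay":0,"az":0,"jaw":50},
    {"dx":0,"dy":0,"dz":0,"ax":0,"ay":0,"az":0,"jaw":50},
    {"dx":0,"dy":0,"dz":0,"ax":0,"ay":0,"az":0,"jaw":50},
  ],
)

```text
t: 9.05
position: [0.484, 0.0728, 0.4054]
tcp_rot: [-0.0, 0.972, -0.235, -0.0]
force: [-1.0, 0.5, -1.4]
finger_gap: 0.0748
```

```bash
python3 st.py; python3 - <<'E'
from fit import *
for c in ('wrist','scene','top'):
    P,col=clouds(c,c+'7.png')
    for nm,o0 in (('sl',(.4845,.073,.059)),('st',(.5007,-.0758,.059))):
        m=(np.linalg.norm(P-np.r_[o0],axis=1)<.11)
        if m.sum()<80: continue
        o,a,n,e=fit(P[m],o0,(-.02,.02)); print(c,nm,o.round(4),a.round(3),n,e)
    for o in spotter.silhouettes('salt_shaker',c)[:1]: print(c,o['uv'],o['score'])
E
python3 -c "
import cv2
a=cv2.imread('pics/scene7.png')
cv2.imwrite('pics/s7.png',cv2.resize(a[90:270,110:310],None,fx=3.3,fy=3.3,interpolation=2))"
```

```text
9.05 [0.484  0.0728 0.4054] [-0.56  0.4   0.51  1.89 -0.24  0.92 -0.41] [-0.98  0.54 -1.42] 0.07481338195308873
[[ 0.89  -0.457 -0.   ]
 [-0.457 -0.89   0.   ]
 [-0.     0.    -1.   ]]
xaz -27.179792718464736
lip [-39.7  -0.7   0. ]
seat [-0.3 -0.7  0. ]
wrist sl [0.4848 0.0728 0.0581] [0.006 0.014 1.   ] 3054 0.0005575659415213432
wrist st [ 0.501  -0.0761  0.0578] [0.003 0.001 1.   ] 1293 0.0005438411798656279
wrist [408.9, 194.6] 0.71
scene sl [0.4849 0.074  0.0594] [-0.003  0.001  1.   ] 454 0.0013930803079287703
scene st [ 0.5012 -0.0754  0.0592] [-0.003 -0.005  1.   ] 491 0.0013423363390514644
scene [260.0, 167.6] 0.62
top sl [0.4837 0.0731 0.0588] [0.001 0.003 1.   ] 291 0.0012852290052825365
top st [ 0.5    -0.076   0.0584] [ 0.    -0.003  1.   ] 332 0.0013902609174509487
top [234.7, 164.4] 0.49
```

View pics/s7.png

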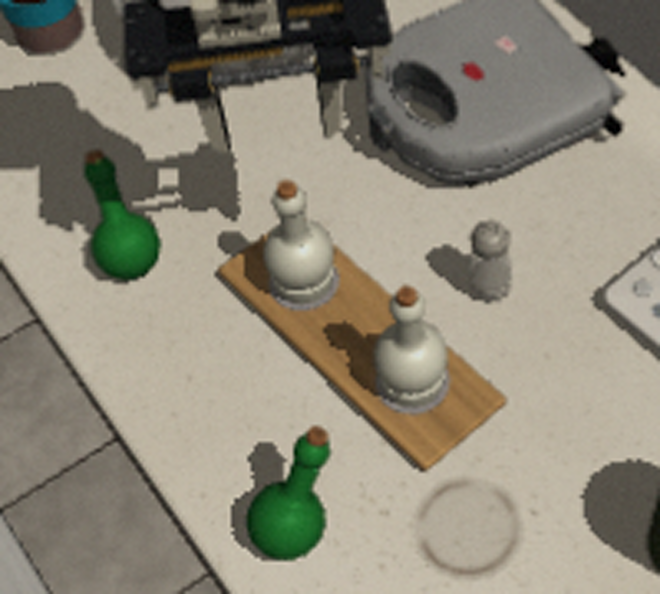

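Both cruets stand upright and the gripper is clear, with its fingertips about 0.22 m above the worktop.

```bash
python3 -c "
from plant import env
print(env.job_done())"
```

```text
the job is handed in; nothing more can be done
None
```

The slumped cruet, in the +y (left) seat, now stands upright, and I have handed the job in. I put the open fingers on either side of its neck. One finger then pushed it slowly up against its lean, about 2 mm per step, without gripping. After that I backed off and lifted clear.

- **Slumped cruet:** the last fits from all three cameras put its lean at about 1° or less, down from about 31°. Its centre was within about 1 mm of where it started, at seated height.
- **Other cruet and salt shaker:** the standing cruet's fitted position was unchanged, within 0.5 mm and 0.3°. The shaker's pixel position was the same in both fixed cameras to within about 2 pixels; I did not re-measure it in 3D.
- **Forces and time:** at the stops between pushes the wrist force read under 1 N, and it was not read in between. The clock was at about 9 s of the 40 s when I lifted clear.
- **Failed or disagreeing checks:** my first two move calls were refused because the rows left out some fields; nothing moved. The wrist camera's fits during the push were partly blocked by the finger and read 1–2° more lean than the fixed cameras. Once clear, all three agreed.

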